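# Set and lock the carbonator's pressure, then open its outlet

### The job

Set up the water carbonator on the counter: turn the pressure knob until its pointer lines up with the raised mark on the dial, then slide the clear lock cover fully home over the knob. Last, swing the outlet valve's lever fully open, so that it lies in line with the outlet pipe. The knob must stay on the mark; leave everything else on the counter where it is.

Things in the scene. Friction and masses are not known exactly. Their poses are not given: they have to be found in the camera images.
- unit: Carbonator fixed to the counter. White housing 140 mm deep (x -70 to 70) and 410 long (y -190 to 220), flat deck 50 mm up; behind it a gas cylinder lies out to x +145, top 66 mm up. Origin: on the counter under the knob's axis; z up; -x side faces the robot, turned by its yaw. Along y: valve near the -y end, where the steel outlet pipe leaves; knob at 0; cover parked towards +y.
- knob (a joint): Angle of the black bar knob, rad, growing counter-clockwise from above; stops at -1.5 and 1.5; at 0 the pointer looks to the unit's -x. Stays where left (friction 0.06 N m). One end of the bar is pointed, with a small nose low down and a white line on top: the pointer.
- knob_grip (a point): On the knob's axis, 26 mm above the deck. The bar is 56 mm long, 16 mm wide with upright parallel sides from 14 to 38 mm above the deck, on a round foot 44 mm across that reaches 14 mm above the deck.
- pointer (a point): Where the knob's pointer points: 42 mm out from the knob's axis, 7 mm above the deck; moves with the knob.
- mark (a point): Inner end of the dial's one raised mark, 42 mm from the knob's axis, 7 mm above the deck: a black block 14 x 7 mm, 4 mm proud of the fixed aluminium disc (112 mm across, 3 mm thick) under the knob; other ticks are thin flat lines. pointer meets it when the knob is set. It lies 0.6 to 2.0 rad counter-clockwise (from above) of the pointer's start.
- cover (a joint): Travel of the clear lock cover along the unit's -y, m: 0 parked clear of the knob, 0.12 fully home over it (hard stop). Stays where left (2 N to slide). A clear hood 96 mm wide (x), 92 long (y), roof 46 mm above the deck, open towards the knob, on a steel sled behind it. Passes over the knob at any knob angle.
- cover_fin (a point): Centre of the top of the cover's steel grip fin: 12 mm thick (unit's x), 50 mm long (unit's y), 20 mm high, its foot on the cover's roof 46 mm above the deck, its top 66 mm above the deck. Moves with the cover.
- valve (a joint): Angle of the outlet valve's flat steel lever, rad, about the vertical, growing counter-clockwise from above: 0 shut (lever across the unit, pointing to the unit's -x), 1.571 fully open (hard stop; lever pointing to the unit's -y, in line with the outlet pipe). Stays where it is left (friction about 0.12 N m).
- valve_pivot (a point): On the valve's axis at the lever's top, 38 mm above the deck. The lever is a straight bar 16 mm wide and 14 mm thick, from 24 to 38 mm above the deck, reaching 86 mm from the axis.
- valve_tip (a point): On the lever's top face, 80 mm from the valve's axis; moves with the lever.
- clothes_peg: To be left alone: teal plastic clothes peg, 75 x 13 x 11 mm, lying on the carbonator's deck near its front edge, beside the cover's rails. Origin: centre of its underside.
- tape_dispenser: To be left alone: chrome lever-arm tape dispenser, 160 x 62 x 85 mm, on the counter off the +y end of the carbonator. Origin: centre of its underside.
- pen_pot: To be left alone: bamboo pen pot with markers, 76 mm across, 145 mm high with the markers, off the -y end of the carbonator. Origin: centre of its underside.
- mug: To be left alone: white mug, 84 mm across, 95 mm high, in front of the carbonator. Origin: centre of its underside.
- marker: To be left alone: marker pen 130 x 13 mm lying in front of the carbonator. Origin: centre of its underside.

How it is judged:
By the outcome, as a careful person would: the job done as asked, in the order asked, and still so for the second after the job is handed in, with the robot touching nothing.
It also fails if it takes over 72 s, if anything falls off the work surface, if the arm or the gripper's body presses on something with over 40 N, if the wrist force passes 120 N, or if a joint passes its speed limit or range.

### The arm

A 6-joint arm with a two-finger parallel gripper is mounted at the origin on the work surface. World frame = base frame: x ahead of the robot, y to its left, z up, the work surface at z = 0. Lengths are in m, angles in rad, forces in N, time in s.
With the tool pointing down it reaches from about 0.325 to 1 m from the base axis. Payload 5.1 kg.
Tool frame: the origin (TCP) lies on the centre line of the jaws, within the pads' length; the fingertips stand finger_overhang ahead of it and the grasp point (between the pads) lies 3 mm ahead of it (finger_overhang is the distance from the TCP to the fingertips, in m); z points along the fingers, y is the line along which they close (so a half turn about z gives the same grasp; the last joint's range is limited). The gripper opens to 85 mm and grips with 20 to 120 N. Pads are 22 mm wide; open, the fingers measure 114 mm over their backs; the gripper's body (76 mm by 85 mm) begins 54 mm behind the grasp point. The pads swing forward as they close: fully open they stand 13 mm farther back than shut.
Start: joints at [-1.326, 0.124, 1.65, -0, 1.367, -0.083], TCP at [0.209, -0.615, 0.253] pointing down, gripper open.
Joint ranges: [-2.61, 2.61], [-1.02, 2.33], [0.03, 2.71], [-1.35, 4.49], [0.32, 2.68], [-2.91, 2.91]. Speed limits (rad/s): [2.57, 2.57, 3.14, 3.14, 3.14, 3.14].

### API

Orientations are given as a unit quaternion [x, y, z, w].
In Python, from workcell import observe, capture, get_calibration, hand_in, silhouettes, pinpoint, finger_overhang gives the robot as it stands.
- The arm moves only by the shell command python3 -m creep 'ROWS' [FORCE]. ROWS is JSON, a list that holds one entry, the list of rows, each a list of 7 numbers: the finger opening in cm, from 0 to 8.54, then the shift along the tool's x, y, z in cm, then the turn, a rotation vector about the tool's x, y, z in rad. A call has 1 to 20 rows; each row shifts and turns the commanded pose from where the row before left it, along the tool's axes as they then stand; what a row does not reach is not made up. A row lasts 1/8 s, in which the tool goes at most 62.5 mm and 10.7 degrees, less where a joint would pass 70% of its speed; a pose out of reach is approached as far as the arm can. A call with a gripper value outside its range is refused whole. The fingers move at their own pace and stop on an object; FORCE is the grip in N (left out, the last holds). Time passes only in rows, so rows that do not move let the fingers close. It gives the time, the measured TCP pose, the force, the opening and the grip force at its end, in the units of the state.
- observe(): the state, without advancing time (a new reading comes with each control period).
- capture(name): name is "scene" or "side" or "wrist"; returns the picture (400x640x3 uint8, red, green, blue); there is no depth.
- get_calibration(name): a dict with "K" (3x3 intrinsics, pixels), "camera_from_world" (4x4, takes a point from world to camera coordinates). Camera axes: x right, y down, z forward; pixel columns grow to the right and rows downward; lengths in m; the calibration is good to about 2 mm. A picture is of the moment at which its call begins: read the wrist's pose just before it. get_calibration takes no time and is no camera call; for the wrist camera it gives the pose at the moment of the call.
- hand_in(): hands the job in; it is judged then, once.
Trained networks look in the newest picture that a camera, given by its name, has taken for a name from the list of things; names that differ only in an ending like _2 or _b are one class to them, and where a whole thing is asked for, a point or a joint stands for the part that bears it (a point fixed in the world has none). Each returns a list of dicts, best first, with "conf" (0 to 1); they miss things now and then, are a little off and sometimes report something else, mostly with a low value. They report only what shows in the picture. A call takes as long as a camera call.
- silhouettes(camera, name): "mask" (400x640 bool, what is visible of it).
- pinpoint(camera, name): "location" ([x, y, z] in m, in world coordinates, good to about 4 mm: a listed point, or the origin of a listed thing).
The state is a dict: "time": time; "joint_pos": joint angles; "joint_vel": joint speeds; "effort": joint torques, N m; "tool_pos": TCP position; "eef_rot": TCP orientation; "ft_force": force on the tool from outside, world axes, zero at the start; "wrist_torque": the same for the moment, N m; "gripper_width": opening from 0.0 (shut) to 1.0 (fully open); "gripper_force": force on a finger pad.
Only numpy, scipy, OpenCV 4.12 (cv2) and the standard library are available. Lean on these libraries where they do the work, as an engineer would, in place of code of your own. Each camera call takes 0.05 s, during which the arm holds its last target. There are 200 camera calls.

## Working session

There is one attempt and no reset: what is moved stays moved. The work goes in short steps, Python scripts to look and compute and a shell command to move; the robot and the scene stay as the last step left them, time stands still between calls to the robot, and variables do not carry over. Pictures are saved under pics/ and viewed, at most 10 in all, crops included, and the job is handed in when it is done.

```bash
mkdir -p pics; ls
python3 - <<'E'
from workcell import *
import cv2,numpy as np
o=observe();print(o['time'],o['tool_pos'],o['eef_rot'],finger_overhang if not callable(finger_overhang) else finger_overhang())
ims=[]
for c in ['scene','side']:
    im=capture(c);ims.append(im)
    for n in ['unit','knob_grip','pointer','mark','cover_fin','valve_pivot','valve_tip','clothes_peg','mug','pen_pot','marker']:
        r=pinpoint(c,n)
        print(c,n,[(np.round(d['location'],4).tolist(),round(d['conf'],2)) for d in r[:2]])
cv2.imwrite('pics/a.png',cv2.cvtColor(ims[0],cv2.COLOR_RGB2BGR))
cv2.imwrite('pics/b.png',cv2.cvtColor(ims[1],cv2.COLOR_RGB2BGR))
print(observe()['time'])
E
```

```text
pics
0.0 [ 0.20910335 -0.61484546  0.25205334] [ 9.86597602e-01  1.63168913e-01 -9.67630275e-05 -1.03352576e-03] 0.022
scene unit [([0.5199, 0.0256, 0.0039], 0.86)]
scene knob_grip [([0.5207, 0.0266, 0.0774], 0.62)]
scene pointer []
scene mark [([0.5093, -0.0168, 0.0531], 0.76)]
scene cover_fin [([0.4989, 0.146, 0.1187], 0.89), ([0.4519, 0.3393, -0.0003], 0.21)]
scene valve_pivot [([0.4551, 0.3401, -0.0008], 0.69), ([0.5646, -0.1015, 0.0902], 0.56)]
scene valve_tip [([0.4904, -0.1172, 0.0861], 0.46)]
scene clothes_peg [([0.5222, 0.0245, 0.0778], 0.46)]
scene mug [([0.3385, 0.1683, 0.0007], 0.94)]
scene pen_pot [([0.528, -0.4194, 0.0004], 0.61)]
scene marker [([0.4044, -0.0526, 0.0015], 0.61)]
side unit [([0.5202, 0.0275, 0.0001], 0.59)]
side knob_grip [([0.5239, 0.027, 0.0731], 0.71), ([0.408, -0.0498, 0.0009], 0.48)]
side pointer [([0.4814, 0.0299, 0.0546], 0.7), ([0.5248, 0.0246, 0.0736], 0.52)]
side mark [([0.5102, -0.0157, 0.0579], 0.62), ([0.4377, 0.1396, 0.0494], 0.31)]
side cover_fin [([0.4994, 0.1414, 0.1135], 0.67)]
side valve_pivot [([0.5669, -0.0967, 0.0891], 0.71)]
side valve_tip [([0.4894, -0.1191, 0.0856], 0.5)]
side clothes_peg [([0.4376, 0.1389, 0.0482], 0.57)]
side mug [([0.3398, 0.1653, 0.0038], 0.58)]
side pen_pot [([0.5227, -0.4203, 0.0011], 0.66)]
side marker [([0.4077, -0.049, 0.0009], 0.72), ([0.3397, 0.1661, -0.0001], 0.37)]
1.2
```

View pics/a.png

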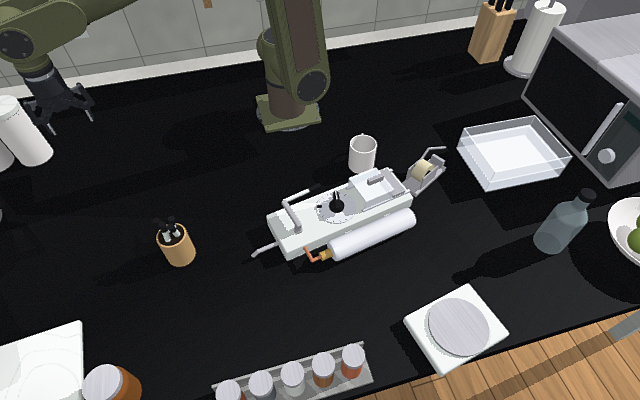

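View pics/b.png

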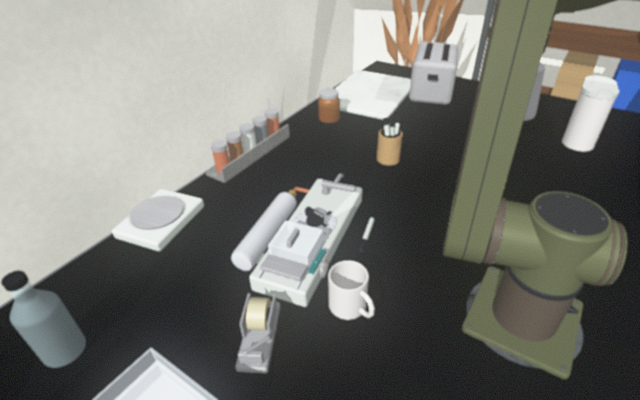

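The scene picture shows the knob at about (336,206), the valve lever running from (290,205) to (312,190), and the cover at (375,185). The side view agrees, with the peg at (317,262) and the mug at (348,285). I'll move over the knob next.

```bash
python3 -m creep '[[[8.5,4.2,-4.2,0,0,0,0],[8.5,4.2,-4.2,0,0,0,0],[8.5,4.2,-4.2,0,0,0,0],[8.5,4.2,-4.2,0,0,0,0],[8.5,4.2,-4.2,0,0,0,0],[8.5,4.2,-4.2,0,0,0,0],[8.5,4.2,-4.2,0,0,0,0],[8.5,4.2,-4.2,0,0,0,0],[8.5,4.2,-4.2,0,0,0,0],[8.5,4.2,-4.2,0,0,0,0],[8.5,4.2,-4.2,0,0,0,0],[8.5,4.2,-4.2,0,0,0,0],[8.5,0,0,0,0,0,0.14],[8.5,0,0,0,0,0,0.14],[8.5,0,0,0,0,0,0.12],[8.5,0,0,0,0,0,0]]]'
cat > h.py <<'E'
from workcell import *
import cv2,numpy as np
from scipy.spatial.transform import Rotation as R
def tool():
    o=observe();M=R.from_quat(o['eef_rot']).as_matrix()
    return o,np.array(o['tool_pos']),M,np.arctan2(M[1,0],M[0,0])
def ray(cal,uv,z):
    T=np.array(cal['camera_from_world']);K=np.array(cal['K'])
    d=T[:3,:3].T@np.linalg.inv(K)@[uv[0],uv[1],1];c=-T[:3,:3].T@T[:3,3]
    return c+d*(z-c[2])/d[2]
def proj(cal,p):
    T=np.array(cal['camera_from_world']);q=np.array(cal['K'])@(T[:3,:3]@p+T[:3,3]);return q[:2]/q[2]
E
python3 - <<'E'
from h import *
o,p,M,y=tool();print(o['time'],p,y,M.round(3).tolist())
cal=get_calibration('wrist');T=np.array(cal['camera_from_world']);c=-T[:3,:3].T@T[:3,3]
print('cam in tool',M.T@(c-p),'axis',M.T@T[2,:3])
im=capture('wrist');np.save('w1.npy',im);cv2.imwrite('pics/c.png',cv2.cvtColor(im,cv2.COLOR_RGB2BGR))
for n in ['knob_grip','pointer','mark','cover_fin','valve_pivot','valve_tip','clothes_peg']:
    print(n,[(np.round(d['location'],4).tolist(),round(d['conf'],2),proj(cal,d['location']).round().tolist()) for d in pinpoint('wrist',n)[:2]])
import pickle;pickle.dump(cal,open('w1.pkl','wb'))
E
```

```text
time: 3.2
tool_pos: [0.5241, 0.0241, 0.2534]
eef_rot: [0.999, -0.035, 0.0, 0.0]
ft_force: [0.6, 0.1, -0.4]
gripper_width: 0.995
gripper_force: 0.0
3.2 [0.52414344 0.02411699 0.25337067] -0.07060695804248658 [[0.998, -0.071, 0.0], [-0.071, -0.998, -0.0], [0.0, 0.0, -1.0]]
cam in tool [ 0.08273696  0.00050255 -0.12038763] axis [-0.3232641  -0.00109206  0.94630816]
knob_grip [([0.5217, 0.0243, 0.0771], 0.72, [319.0, 183.0])]
pointer []
mark [([0.5097, -0.0151, 0.052], 0.58, [353.0, 185.0]), ([0.4921, -0.1094, 0.0885], 0.39, [447.0, 204.0])]
cover_fin [([0.5017, 0.1478, 0.1138], 0.95, [194.0, 221.0])]
valve_pivot [([0.5658, -0.0981, 0.0882], 0.83, [441.0, 134.0])]
valve_tip [([0.4907, -0.1134, 0.0884], 0.68, [451.0, 205.0])]
clothes_peg [([0.4493, 0.3376, 0.0011], 0.6, [103.0, 232.0])]
```

View pics/c.png

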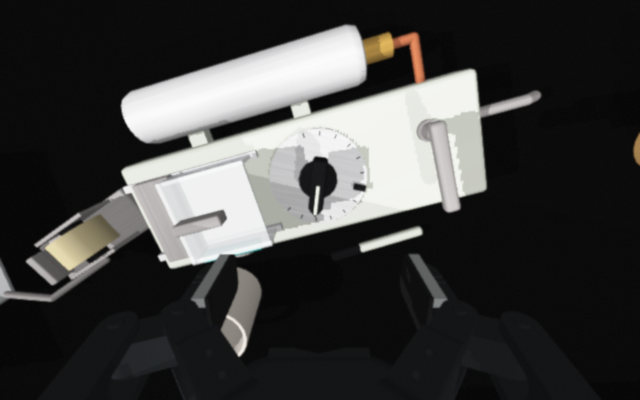

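The knob is at (319,180) with its pointer end at (317,213). The mark block is at (360,187), the lever runs from (433,130) to (452,210), and the fin is near (200,222). I'll enlarge the knob to refine these.

Run:
```python
from h import *
import pickle
cal=pickle.load(open('w1.pkl','rb'));im=np.load('w1.npy')
P=[ray(cal,c,.05) for c in [(477,69),(486,190),(170,268),(122,170)]]
for p in P: print(p.round(4))
print('front edge yaw',np.arctan2(*((P[2]-P[1])[:2]*[-1,1])), 'end yaw',np.arctan2((P[0]-P[1])[1],(P[0]-P[1])[0]))
mid=(P[0]+P[1])/2;print('mid -y end',mid)
c=im[115:235,250:390];cv2.imwrite('pics/d.png',cv2.cvtColor(cv2.resize(c,None,fx=5,fy=5,interpolation=cv2.INTER_CUBIC),cv2.COLOR_RGB2BGR))
```

```text
[ 0.6242 -0.1463  0.05  ]
[ 0.4917 -0.1707  0.05  ]
[0.4133 0.2248 0.05  ]
[0.5452 0.2491 0.05  ]
front edge yaw 0.19575310397850493 end yaw 0.18253912222737245
mid -y end [ 0.55794935 -0.15851929  0.05      ]
```

View pics/d.png

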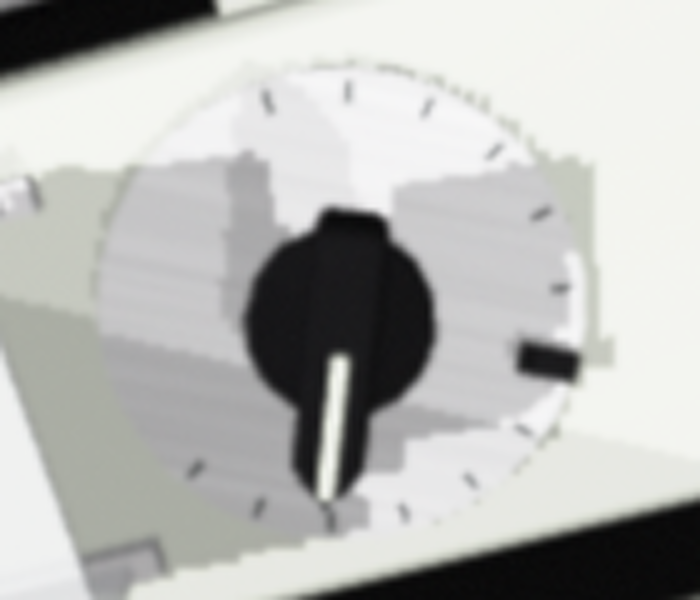

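The enlargement shows the white line from (318,186) to (315,214) and the mark block from (354,185.5) to (365.6,188).

Run:
```python
from h import *
import pickle
cal=pickle.load(open('w1.pkl','rb'))
g=lambda u,v,z: ray(cal,(250+u/5,115+v/5),z)[:2]
a,b=g(340,355,.088),g(326,497,.088); m0,m1=g(519,352,.057),g(579,366,.057)
# disc ellipse edge points at z .053
E=np.array([g(*q,.053) for q in [(97,285),(583,300),(340,62),(150,450),(545,145),(140,140),(560,420)]])
A=np.c_[2*E,np.ones(len(E))];s=np.linalg.lstsq(A,(E**2).sum(1),rcond=None)[0];c=s[:2];print('disc c',c,'r',np.sqrt(s[2]+c@c))
for C in (c,np.array([.522,.0275])):
    f=lambda v:np.arctan2(v[1],v[0])%(2*np.pi)
    print('ptr tip',np.linalg.norm(b-C),f(b-a),f(b-C),'mark',np.linalg.norm(m0-C),f(m0-C),f(m1-C),f((m0+m1)/2-C),f(m1-m0))
```

```text
disc c [0.5221754 0.0245638] r 0.057031488836790524
ptr tip 0.03230234444500722 2.9764134301513288 2.9712533828561263 mark 0.041603055661425845 4.4235470664997845 4.419115359236991 4.421006394569235 4.406216149156402
ptr tip 0.03176113218316581 2.9764134301513288 3.0615483866602067 mark 0.044379033365550484 4.446183414038707 4.436447712118554 4.4406407195638415 4.406216149156402
```

```bash
python3 -m creep '[[[4.5,-0.2,0,0,0,0,0.097],[4.5,0,0,5,0,0,0],[4.5,0,0,5,0,0,0],[4.5,0,0,4,0,0,0],[4.5,0,0,2,0,0,0],[4.5,0,0,0,0,0,0],[1,0,0,0,0,0,0],[1,0,0,0,0,0,0],[1,0,0,0,0,0,0],[1,0,0,0,0,0,0],[1,0,0,0,0,0,0]]]' 40
python3 - <<'E'
from h import *
o,p,M,y=tool();print(p,y,o['ft_force'],o['wrist_torque'],finger_overhang)
im=capture('wrist');cv2.imwrite('pics/e.png',cv2.cvtColor(im,cv2.COLOR_RGB2BGR))
E
```

```text
time: 4.97
tool_pos: [0.5235, 0.0249, 0.0953]
eef_rot: [0.996, -0.085, 0.002, -0.001]
ft_force: [0.5, 5.9, 4.8]
gripper_width: 0.167
gripper_force: 43.1
[0.52351041 0.02490771 0.09530808] -0.1693395233069682 [0.52926174 5.93477956 4.7714387 ] [ 0.81177205  0.01236944 -0.00902297] 0.022
```

View pics/e.png

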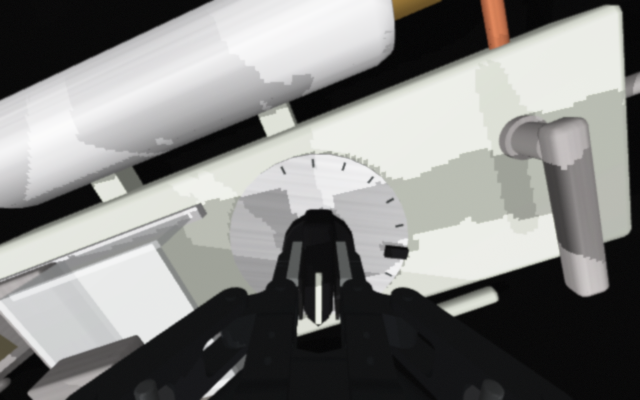

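The bar sits between the pads at (318,290), and the mark shows at (396,252). I'll turn the knob counter-clockwise.

```bash
python3 -m creep '[[[1,0,0,0,0,0,-0.16],[1,0,0,0,0,0,-0.16],[1,0,0,0,0,0,-0.16],[1,0,0,0,0,0,-0.16],[1,0,0,0,0,0,-0.16],[1,0,0,0,0,0,-0.16],[1,0,0,0,0,0,-0.16],[1,0,0,0,0,0,-0.16],[1,0,0,0,0,0,-0.165],[1,0,0,0,0,0,0],[1,0,0,0,0,0,0]]]'
python3 - <<'E'
from h import *
o,p,M,y=tool();print(p,y,o['ft_force'],o['wrist_torque'])
E
```

```text
time: 6.4
tool_pos: [0.5223, 0.0271, 0.0953]
eef_rot: [0.803, 0.595, 0.002, -0.002]
ft_force: [-4.8, 13.9, 9.7]
gripper_width: 0.172
gripper_force: 43.6
[0.52232604 0.02707349 0.09530594] 1.2753195505084323 [-4.78058017 13.89768674  9.71872747] [2.25979407 0.76627871 0.07094506]
```

```bash
python3 -m creep '[[[4.5,0,0,0,0,0,0],[4.5,0,0,0,0,0,0],[4.5,0,0,0,0,0,0],[4.5,0,0,-4,0,0,0],[4.5,0,0,-5,0,0,0],[4.5,0,0,-5,0,0,0],[4.5,0,0,0,0,0,0],[4.5,0,0,0,0,0,0]]]'
python3 - <<'E'
from h import *
import pickle
o,p,M,y=tool();print(o['time'],p,y,o['ft_force'])
cal=get_calibration('wrist');im=capture('wrist');pickle.dump((cal,im),open('w2.pkl','wb'))
for n in ['knob_grip','pointer','mark','cover_fin']:
    print(n,[(np.round(d['location'],4).tolist(),round(d['conf'],2)) for d in pinpoint('wrist',n)[:2]])
u,v=proj(cal,np.array([.522,.025,.06])).astype(int);x0,y0=max(u-70,0),max(v-55,0);print(x0,y0)
cv2.imwrite('pics/f.png',cv2.cvtColor(cv2.resize(im[y0:y0+110,x0:x0+140],None,fx=5,fy=5,interpolation=cv2.INTER_CUBIC),cv2.COLOR_RGB2BGR))
E
```

```text
time: 7.4
tool_pos: [0.5219, 0.0239, 0.2328]
eef_rot: [0.803, 0.595, -0.0, -0.0]
ft_force: [0.2, 0.2, -0.5]
gripper_width: 0.53
gripper_force: 0.0
7.4 [0.52185894 0.02392614 0.23278968] 1.2754336280788572 [ 0.21809176  0.20130763 -0.51801695]
knob_grip [([0.5205, 0.0242, 0.0774], 0.62)]
pointer []
mark [([0.5088, -0.0152, 0.0524], 0.85)]
cover_fin [([0.4997, 0.1521, 0.1171], 0.93), ([0.5216, 0.0258, 0.0808], 0.53)]
249 125
```

View pics/f.png

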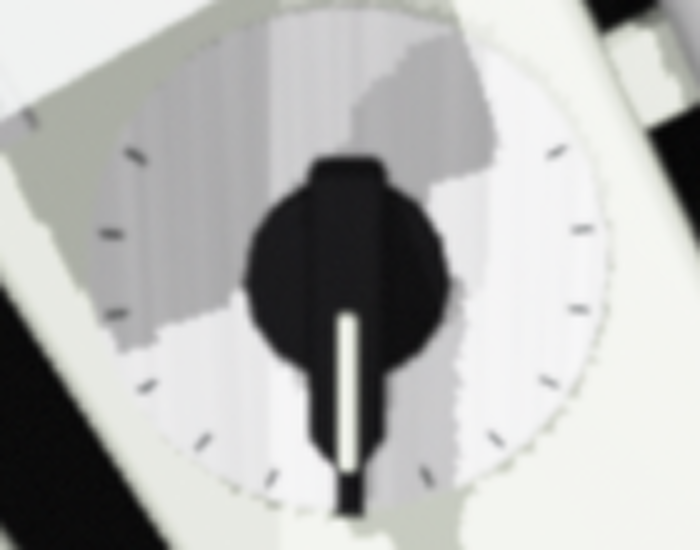

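The pointer line runs from (346,313) to (347,470) in the crop and the mark is directly ahead of it, with its outer end at (350,517). I'll compute the residual angle.

Run:
```python
from h import *
import pickle
cal,im=pickle.load(open('w2.pkl','rb'))
g=lambda u,v,z: ray(cal,(249+(u+.5)/5-.5,125+(v+.5)/5-.5),z)[:2]
f=lambda v:np.arctan2(v[1],v[0])%(2*np.pi)
a,b=g(346,313,.088),g(347,470,.088);m=g(350,517,.057)
E=np.array([g(*q,.053) for q in [(92,250),(608,235),(345,5),(240,490),(465,490),(155,100),(560,380),(595,320)]])
A=np.c_[2*E,np.ones(len(E))];s=np.linalg.lstsq(A,(E**2).sum(1),rcond=None)[0];c=s[:2];print(c,np.sqrt(s[2]+c@c))
k=(g(309,260,.088)+g(383,260,.088))/2
print('ptr',f(b-a),f(b-c),f(b-k),'mark',f(m-c),f(m-k),np.linalg.norm(m-c))
```

```text
[0.52077421 0.02494519] 0.055387794401489464
ptr 4.422639905521946 4.420524913186382 4.421159285676191 mark 4.429470509944385 4.428221653707359 0.05524977520685781
```

The residual is about 0.007 rad, so the knob is on the mark. Next is the cover: grip the fin and slide it home.

```bash
python3 -m creep '[[[4.5,0,0,0,0,0,-0.162],[4.5,0,0,0,0,0,-0.162],[4.5,0,0,0,0,0,-0.162],[4.5,5,0.1,0,0,0,0],[4.5,5,0,0,0,0,0],[4.5,2.6,0,2,0,0,0],[4.5,0,0,5,0,0,0],[4.5,0,0,3.7,0,0,0],[4.5,0,0,0,0,0,0],[0.5,0,0,0,0,0,0],[0.5,0,0,0,0,0,0],[0.5,0,0,0,0,0,0],[0.5,0,0,0,0,0,0],[0.5,0,0,0,0,0,0]]]' 40
python3 - <<'E'
from h import *
o,p,M,y=tool();print(p,y,o['ft_force'],o['wrist_torque'])
E
```

```text
time: 9.4
tool_pos: [0.4974, 0.1476, 0.1284]
eef_rot: [0.636, 0.771, -0.002, -0.002]
ft_force: [-11.6, -2.6, 8.5]
gripper_width: 0.124
gripper_force: 39.9
[0.49742597 0.14763839 0.12840034] 1.7621637404601356 [-11.5746559   -2.62888571   8.52976192] [-0.43685757  2.16270842  0.09726892]
```

```bash
python3 -m creep '[[[0.5,0,-0.15,-0.1,0,0,0],[0.5,-1,0,0,0,0,0],[0.5,-2,0,0,0,0,0],[0.5,-2,0,0,0,0,0],[0.5,-2,0,0,0,0,0],[0.5,-2,0,0,0,0,0],[0.5,-1.5,0,0,0,0,0],[0.5,-1,0,0,0,0,0],[0.5,0,0,0,0,0,0]]]'; python3 -m creep '[[[0.5,-0.4,0,0,0,0,0],[0.5,-0.2,0,0,0,0,0],[0.5,-0.2,0,0,0,0,0],[0.5,0,0,0,0,0,0]]]'
python3 - <<'E'
from h import *
o,p,M,y=tool();print(p,y,o['ft_force'],M.T@o['ft_force'],np.linalg.norm((p-[.4974,.1476,.1284])[:2]))
E
```

```text
time: 10.52
tool_pos: [0.5186, 0.0401, 0.1284]
eef_rot: [0.637, 0.771, 0.004, -0.006]
ft_force: [-9.1, 22.1, 7.5]
gripper_width: 0.126
gripper_force: 40.5
time: 11.02
tool_pos: [0.5196, 0.035, 0.128]
eef_rot: [0.637, 0.771, 0.006, -0.007]
ft_force: [-10.1, 33.6, 6.1]
gripper_width: 0.125
gripper_force: 41.1
[0.51964508 0.0349771  0.12796595] 1.7604687086737107 [-10.14281696  33.55378716   6.11041784] [34.97229179 -3.63655113 -5.45755234] 0.11479878970847997
```

```bash
python3 -m creep '[[[0.5,0,0,0,0,0,0],[0.5,0,0,0,0,0,0]]]'
python3 - <<'E'
from h import *
cal=get_calibration('wrist');im=capture('wrist');s=capture('scene')
for c in ('wrist','scene'):
  for n in ['cover_fin','knob_grip']:
    print(c,n,[(np.round(d['location'],4).tolist(),round(d['conf'],2)) for d in pinpoint(c,n)[:2]])
cs=cv2.resize(s[150:270,240:440],None,fx=3,fy=3);out=np.zeros((600,640,3),np.uint8);out[:240]=im[100:340];out[240:,:600]=cs
cv2.imwrite('pics/g.png',cv2.cvtColor(out,cv2.COLOR_RGB2BGR))
E
```

```text
time: 11.28
tool_pos: [0.5196, 0.035, 0.128]
eef_rot: [0.637, 0.771, 0.006, -0.007]
ft_force: [-10.1, 33.2, 6.1]
gripper_width: 0.124
gripper_force: 41.1
wrist cover_fin [([0.5203, 0.0445, 0.1198], 0.79)]
wrist knob_grip []
scene cover_fin [([0.5217, 0.0405, 0.1185], 0.93)]
scene knob_grip []
```

View pics/g.png

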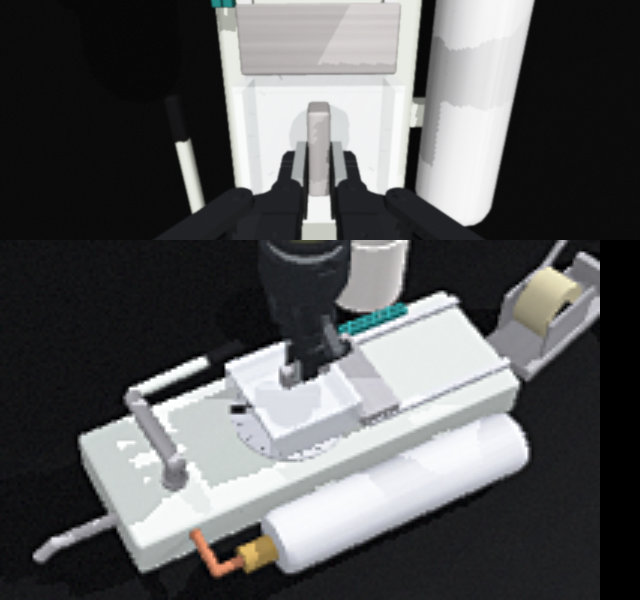

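Run:
```python
from h import *
import pickle
u=np.array([-np.sin(.19),np.cos(.19)]);k=np.array([.522,.025])
cal=get_calibration('wrist')
for v in (202,210,295): 
    q=ray(cal,(318,v),.116);print(v,q,'unit y',(q[:2]-k)@u)
for v,z in ((174,.096),(172,.055)): q=ray(cal,(318,v),z);print('hood rear',q,(q[:2]-k)@u)
c1=pickle.load(open('w1.pkl','rb'));im=np.load('w1.npy')
a=im[205:245,165:240];b=capture('wrist')[160:310,270:370]
out=np.zeros((450,800,3),np.uint8);out[:240,:450]=cv2.resize(a,None,fx=6,fy=6);out[:450,460:760]=cv2.resize(b,None,fx=3,fy=3)
cv2.imwrite('pics/h.png',cv2.cvtColor(out,cv2.COLOR_RGB2BGR))
```

```text
202 [0.51195623 0.06972575 0.116     ] unit y 0.045817729507741836
210 [0.51274185 0.06563016 0.116     ] unit y 0.041647473423546535
295 [0.52205472 0.01708051 0.116     ] unit y -0.0077873102354682555
hood rear [0.51015096 0.07891409 0.096     ] 0.055181663390986194
hood rear [0.51160172 0.07089433 0.055     ] 0.047032236920935444
```

View pics/h.png

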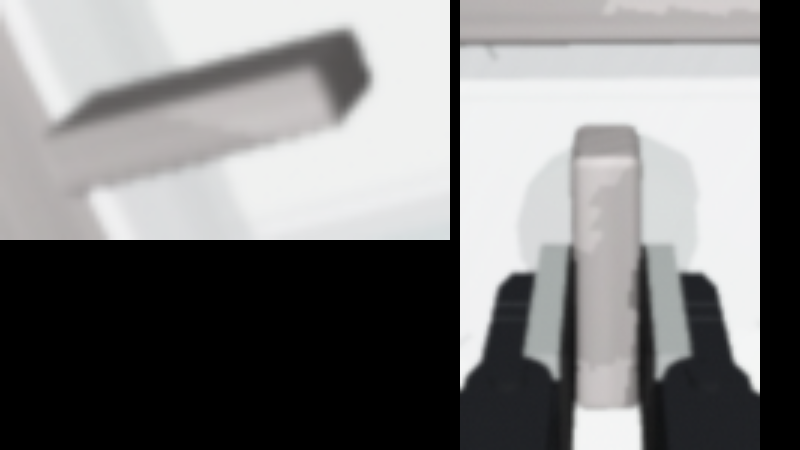

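Left (parked): the fin's top face runs from (175,232) to (220.5,221). Right (now): it runs from v=212 to v=296.

Run:
```python
from h import *
import pickle
u=np.array([-np.sin(.19),np.cos(.19)]);k=np.array([.522,.025])
c1=pickle.load(open('w1.pkl','rb'))
for p in ((175,232),(220.5,220.8)): q=ray(c1,p,.116);print(q,(q[:2]-k)@u)
o,p,M,y=tool();print(p,(p[:2]-k)@u,o['ft_force'])
```

```text
[0.49269892 0.16798629 0.116     ] 0.14594691452682312
[0.50144959 0.12110003 0.116     ] 0.09825176387881057
[0.51963589 0.03500304 0.12793531] 0.010269509039606658 [-9.72881978 33.54909948  5.93849542]
```

The fin centre is now at unit y=+16 mm and was about 122 mm when parked. That is only about 107 mm of travel, with the pads slipping along the fin. I'll release and push the fin's rear end with closed fingers.

```bash
python3 -m creep '[[[4.5,0,0,0,0,0,0],[4.5,0,0,0,0,0,0],[4.5,0,0,0,0,0,0],[4.5,0,0,-4,0,0,0],[0,3.5,0,0,0,0,0],[0,3.2,0,0,0,0,0],[0,0,0,0,0,0,0],[0,0,0,0,0,0,0],[0,0,0,3.3,0,0,0],[0,0,0,0,0,0,0]]]'
python3 - <<'E'
from h import *
u=np.array([-np.sin(.19),np.cos(.19)]);k=np.array([.522,.025])
o,p,M,y=tool();print(p,y,(p[:2]-k)@u,(p[:2]-k)@[u[1],-u[0]],o['ft_force'])
capture('wrist')
for n in ['cover_fin']: print([(np.round(d['location'],4).tolist(),round(d['conf'],2)) for d in pinpoint('wrist',n)[:2]])
E
```

```text
time: 12.88
tool_pos: [0.5066, 0.0917, 0.1316]
eef_rot: [0.637, 0.771, -0.002, -0.002]
ft_force: [-0.8, 0.6, 0.3]
gripper_width: -0.003
gripper_force: 0.0
[0.50657063 0.09168536 0.13163243] 1.7603577403001938 0.06839927601875341 -0.0025575829429463092 [-0.79477451  0.55934861  0.31868613]
[([0.5226, 0.0445, 0.1182], 0.87), ([0.4386, 0.141, 0.0497], 0.51)]
```

```bash
python3 -m creep '[[[0,-1,0.15,0,0,0,0],[0,-0.8,0,0,0,0,0],[0,-0.3,0,0,0,0,0],[0,0,0,0,0,0,0]]]'; python3 -m creep '[[[0,-0.4,0,0,0,0,0],[0,-0.4,0,0,0,0,0],[0,0,0,0,0,0,0]]]'
```

```text
time: 13.48
tool_pos: [0.5143, 0.0745, 0.1355]
eef_rot: [0.637, 0.771, 0.003, -0.002]
ft_force: [-1.3, 11.7, 1.9]
gripper_width: -0.002
gripper_force: 4.5
time: 13.85
tool_pos: [0.5147, 0.0726, 0.136]
eef_rot: [0.638, 0.77, 0.007, -0.007]
ft_force: [-5.9, 33.0, 6.9]
gripper_width: 0.001
gripper_force: 14.1
```

```bash
python3 -m creep '[[[0,1.5,0,0,0,0,0],[0,0,0,-5,0,0,0],[4.5,0,0,-5,0,0,0],[4.5,-5,0,0,0,0,0],[4.5,-2,0,0,0,0,0],[4.5,0,0,0,0,0,0],[4.5,0,0,0,0,0,0]]]'
python3 - <<'E'
from h import *
import pickle
o,p,M,y=tool();print(p,y,o['ft_force'])
cal=get_calibration('wrist');im=capture('wrist');s=capture('side');sc=capture('scene');pickle.dump((cal,im,s,sc),open('w3.pkl','wb'))
for c in ('wrist','side','scene'):
  for n in ['cover_fin','mark','knob_grip','clothes_peg','valve_pivot','valve_tip']: print(c,n,[(np.round(d['location'],4).tolist(),round(d['conf'],2)) for d in pinpoint(c,n)[:2]])
out=np.zeros((600,800,3),np.uint8)
a=cv2.resize(im[60:280,180:460],None,fx=1.9,fy=1.9,interpolation=cv2.INTER_CUBIC);out[:a.shape[0],:a.shape[1]]=a
b=cv2.resize(s[180:300,240:370],None,fx=2,fy=2,interpolation=cv2.INTER_CUBIC);out[:b.shape[0],535:535+b.shape[1]]=b
c=cv2.resize(sc[160:230,280:410],None,fx=2,fy=2,interpolation=cv2.INTER_CUBIC);out[260:260+c.shape[0],535:535+c.shape[1]]=c
cv2.imwrite('pics/i.png',cv2.cvtColor(out,cv2.COLOR_RGB2BGR))
E
```

```text
time: 14.72
tool_pos: [0.5253, 0.011, 0.2334]
eef_rot: [0.637, 0.771, -0.0, -0.001]
ft_force: [-0.6, 0.9, -0.4]
gripper_width: 0.526
gripper_force: 0.0
[0.52525115 0.01098331 0.23339414] 1.7615992647093015 [-0.57613682  0.87352523 -0.41918406]
wrist cover_fin [([0.5223, 0.0438, 0.116], 0.81)]
wrist mark []
wrist knob_grip []
wrist clothes_peg [([0.4384, 0.1392, 0.0523], 0.75)]
wrist valve_pivot [([0.5665, -0.0956, 0.0888], 0.59)]
wrist valve_tip [([0.4892, -0.1135, 0.0879], 0.66)]
side cover_fin [([0.5195, 0.0357, 0.1178], 0.78)]
side mark [([0.5101, -0.0141, 0.0557], 0.49), ([0.5199, 0.0253, 0.0028], 0.21)]
side knob_grip []
side clothes_peg [([0.4436, 0.1402, 0.0484], 0.68)]
side valve_pivot [([0.566, -0.0936, 0.0884], 0.5)]
side valve_tip [([0.4895, -0.1189, 0.0872], 0.59)]
scene cover_fin [([0.5206, 0.0406, 0.1207], 0.87)]
scene mark [([0.5096, -0.0173, 0.0556], 0.57)]
scene knob_grip []
scene clothes_peg [([0.4396, 0.1408, 0.0525], 0.44), ([0.4915, -0.1185, 0.0865], 0.19)]
scene valve_pivot [([0.5613, -0.0985, 0.0879], 0.47)]
scene valve_tip []
```

View pics/i.png

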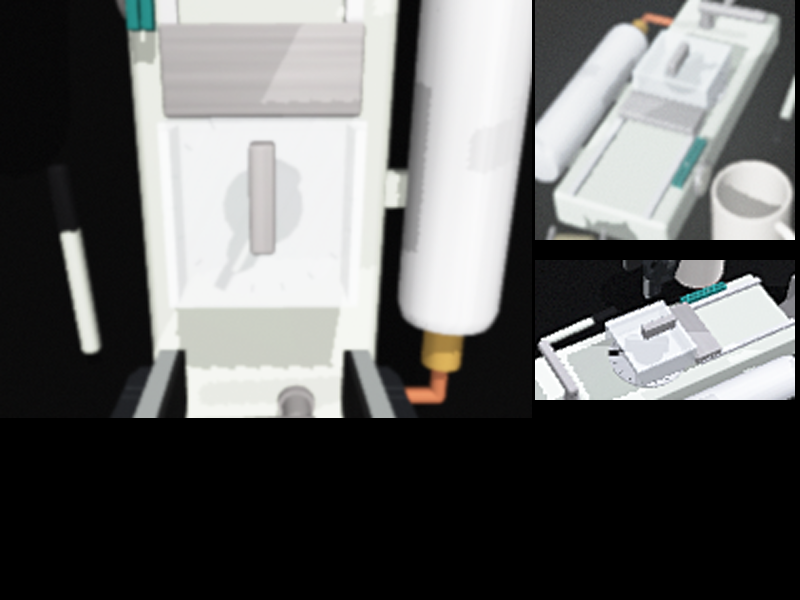

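The wrist crop shows the hood roof from y=120 to y=305, the fin from 142 to 255, and the sled from 25 to 115. The scene crop shows the mark still peeking out in front of the hood at (612,352). I'll compare hood edges numerically.

Run:
```python
from h import *
import pickle
u=np.array([-np.sin(.19),np.cos(.19)]);w=np.array([u[1],-u[0]]);k=np.array([.522,.025])
cal,im,s,sc=pickle.load(open('w3.pkl','rb'));c1=pickle.load(open('w1.pkl','rb'))
def P(name,c,uv,z): q=ray(c,uv,z)[:2]-k;print(name,'x %.4f y %.4f'%(q@w,q@u))
g=lambda x,y:(180+x/1.9,60+y/1.9)
P('roof front',cal,g(262,305),.096);P('roof rear',cal,g(262,120),.096);P('fin end',cal,g(262,254),.116);P('fin rear',cal,g(262,145),.116)
P('sled front',cal,g(262,115),.06);P('sled rear',cal,g(262,25),.06);P('sled L',cal,g(160,70),.06);P('sled R',cal,g(363,70),.06)
P('peg end',cal,g(141,28),.061);P('lump',cal,g(145,45),.053)
P('roof L',cal,g(158,212),.096);P('roof R',cal,g(367,212),.096)
print('parked');P('roof front R',c1,(248,163),.096);P('roof front L',c1,(272,245),.096)
# expected edge positions in the w1 view and now, scene: project hood front at travel .107/.12
out=np.zeros((600,800,3),np.uint8)
a=cv2.resize(im[60:160,195:275],None,fx=5,fy=5,interpolation=cv2.INTER_CUBIC);out[:500,:400]=a
b=cv2.resize(s[200:300,290:350],None,fx=5,fy=5,interpolation=cv2.INTER_CUBIC);out[:500,410:710]=b
cv2.imwrite('pics/j.png',cv2.cvtColor(out,cv2.COLOR_RGB2BGR))
```

```text
roof front x -0.0010 y -0.0428
roof rear x -0.0010 y 0.0490
fin end x -0.0009 y -0.0089
fin rear x -0.0009 y 0.0401
sled front x -0.0011 y 0.0488
sled rear x -0.0011 y 0.0918
sled L x -0.0528 y 0.0708
sled R x 0.0500 y 0.0709
peg end x -0.0608 y 0.0903
lump x -0.0610 y 0.0829
roof L x -0.0511 y 0.0058
roof R x 0.0496 y 0.0060
parked
roof front R x 0.0422 y 0.0593
roof front L x -0.0494 y 0.0643
```

View pics/j.png

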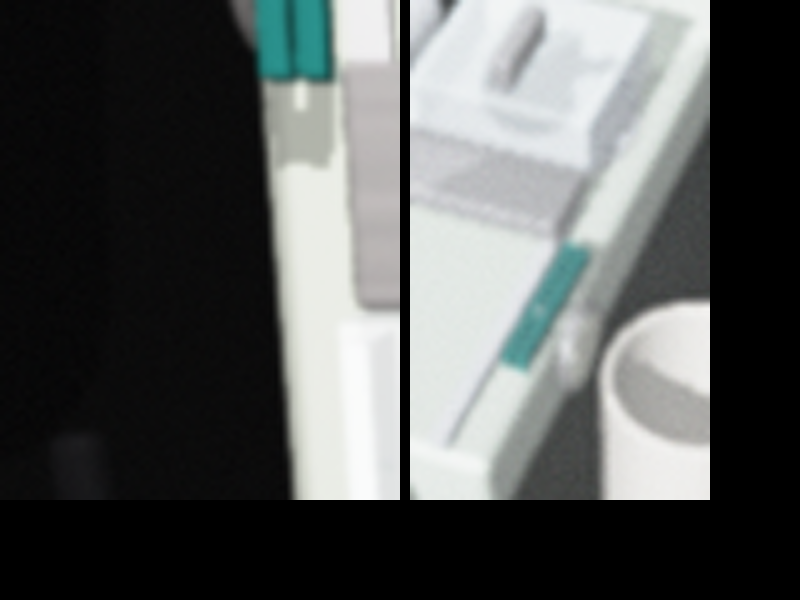

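The pale lump is only the peg's shadow, and nothing blocks the cover. The hood now spans unit y of about -43 to +49 mm, so it is centred on the knob. It held against 33 N twice at the same place, which means it is on its hard stop and started slightly advanced. Now the valve: fingers go in on the lever's +y side.

```bash
python3 -m creep '[[[0,-4.4,-2,0,0,0,0],[0,-4.3,-2.1,0,0,0,0],[0,0,0,3,0,0,0],[0,0,0,4,0,0,0],[0,0,0,4,0,0,0],[0,0,0,3.5,0,0,0],[0,0,0,0,0,0,0],[0,0,0,0,0,0,0]]]'
python3 - <<'E'
from h import *
u=np.array([-np.sin(.19),np.cos(.19)]);w=np.array([u[1],-u[0]]);k=np.array([.522,.025])
o,p,M,y=tool();q=p[:2]-k;print(p,y,q@w,q@u,o['ft_force'])
E
```

```text
time: 16.77
tool_pos: [0.503, -0.0828, 0.0908]
eef_rot: [0.636, 0.771, 0.0, 0.001]
ft_force: [0.8, 1.0, 0.8]
gripper_width: -0.001
gripper_force: 0.0
[ 0.50300718 -0.0828007   0.09076676] 1.7617734426745668 -0.03901015327720105 -0.10227377821618774 [0.76598806 0.97806298 0.78142102]
```

```bash
python3 -m creep '[[[0,-0.7,0,0.2,0,0,0],[0,-0.96,-0.22,0,0,0,-0.157],[0,-0.96,-0.22,0,0,0,-0.157],[0,-0.96,-0.22,0,0,0,-0.157],[0,-0.96,-0.22,0,0,0,-0.157],[0,-0.96,-0.22,0,0,0,-0.157],[0,0,0,0,0,0,0]]]'; python3 -m creep '[[[0,-0.96,-0.22,0,0,0,-0.157],[0,-0.96,-0.22,0,0,0,-0.157],[0,-0.96,-0.22,0,0,0,-0.157],[0,-0.96,-0.22,0,0,0,-0.157],[0,-0.96,-0.22,0,0,0,-0.157],[0,-0.3,0,0,0,0,0],[0,0,0,0,0,0,0]]]'
python3 - <<'E'
from h import *
u=np.array([-np.sin(.19),np.cos(.19)]);w=np.array([u[1],-u[0]]);k=np.array([.522,.025])
o,p,M,y=tool();q=p[:2]-k;print(p,y,q@w,q@u,M.T@o['ft_force'],o['wrist_torque'])
E
```

```text
time: 17.65
tool_pos: [0.5177, -0.1366, 0.0887]
eef_rot: [0.294, 0.956, -0.0, 0.001]
ft_force: [0.3, -0.1, -0.4]
gripper_width: -0.003
gripper_force: 0.0
time: 18.52
tool_pos: [0.5598, -0.1594, 0.088]
eef_rot: [-0.093, 0.996, -0.001, -0.003]
ft_force: [-10.3, -3.1, 6.8]
gripper_width: 0.002
gripper_force: 5.2
[ 0.55977281 -0.15938156  0.0879573 ] -2.954935523732422 0.002270963863250776 -0.18819720103288162 [10.75076643 -1.1239398  -6.77104777] [-0.5922041   1.46624378  0.02438086]
```

```bash
python3 -m creep '[[[0,-0.3,0,0,0,0,0],[0,-0.2,0,0,0,0,0],[0,0,0,0,0,0,0]]]';  python3 -m creep '[[[0,1.5,0,0,0,0,0],[0,0,0,-5,0,0,0],[0,0,0,-5,0,0,0],[0,0,0,-5,0,0,0],[0,0,0,-4,0,0,0],[0,4,0,0,0,0,0],[0,0,0,0,0,0,0],[0,0,0,0,0,0,0]]]'
python3 - <<'E'
from h import *
u=np.array([-np.sin(.19),np.cos(.19)]);w=np.array([u[1],-u[0]]);k=np.array([.522,.025])
for c in ('wrist','scene','side'):
  capture(c)
  for n in ['valve_pivot','valve_tip','cover_fin','mark','pointer','clothes_peg','mug','marker']:
    for d in pinpoint(c,n)[:1]: q=np.array(d['location'])[:2]-k;print(c,n,np.round(d['location'],4),round(d['conf'],2),'unit',(q@w).round(4),(q@u).round(4))
E
```

```text
time: 18.9
tool_pos: [0.5603, -0.1594, 0.0879]
eef_rot: [-0.094, 0.996, -0.001, -0.009]
ft_force: [-28.8, -6.5, 17.2]
gripper_width: -0.0
gripper_force: 14.4
time: 19.9
tool_pos: [0.5126, -0.1676, 0.2774]
eef_rot: [-0.094, 0.996, -0.0, 0.001]
ft_force: [0.9, -0.1, 0.3]
gripper_width: 0.0
gripper_force: 0.0
wrist valve_pivot [ 0.5652 -0.1008  0.0885] 0.6 unit 0.0187 -0.1317
wrist valve_tip [ 0.5839 -0.1726  0.0876] 0.7 unit 0.0235 -0.2057
wrist cover_fin [0.5198 0.0423 0.1172] 0.61 unit 0.0011 0.0174
wrist mark [ 0.5148 -0.0128  0.0541] 0.92 unit -0.0142 -0.0358
wrist pointer [ 0.5048 -0.0093  0.0576] 0.41 unit -0.0234 -0.0304
wrist clothes_peg [0.4394 0.1397 0.051 ] 0.8 unit -0.0595 0.1282
wrist mug [0.3371 0.1657 0.0007] 0.82 unit -0.155 0.1731
wrist marker [ 0.4061 -0.0516  0.0043] 0.96 unit -0.1283 -0.0533
scene valve_pivot [ 0.5635 -0.1026  0.087 ] 0.55 unit 0.0167 -0.1331
scene valve_tip [0.5211 0.037  0.1202] 0.62 unit 0.0014 0.012
scene cover_fin [0.5206 0.0405 0.1205] 0.95 unit 0.0016 0.0155
scene mark [ 0.508  -0.0154  0.0573] 0.5 unit -0.0214 -0.037
scene clothes_peg [0.436  0.1395 0.0542] 0.45 unit -0.0628 0.1287
scene mug [0.3382 0.1668 0.0016] 0.96 unit -0.1537 0.174
scene marker [ 0.4052 -0.0548  0.0025] 0.76 unit -0.1298 -0.0563
side valve_pivot [ 0.5681 -0.0962  0.0871] 0.48 unit 0.0224 -0.1277
side valve_tip [ 0.5818 -0.1752  0.088 ] 0.66 unit 0.0209 -0.2079
side cover_fin [0.5212 0.0388 0.1136] 0.87 unit 0.0018 0.0137
side mark [ 0.5107 -0.0132  0.0541] 0.56 unit -0.0183 -0.0354
side clothes_peg [0.4414 0.1396 0.0508] 0.64 unit -0.0575 0.1278
side mug [ 0.3389  0.1645 -0.0004] 0.85 unit -0.1535 0.1716
side marker [ 0.4057 -0.0492  0.0017] 0.65 unit -0.1282 -0.0509
```

```bash
python3 -c "
from workcell import *
print(hand_in())"
```

```text
the job is handed in; nothing more can be done
None
```

I handed the job in at about 20 s: the knob is on the mark to about 0.01 rad, the cover is against its stop, the lever is fully open in line with the pipe, and the peg, mug and marker read where they started. The one doubt is the cover, which moved only about 107 mm of the listed 120 mm; I took it as home because it held against 33 N twice and sits centred over the knob, so it probably started partly advanced.

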